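# Hole saws to the other rack in reverse order

### The job

Move the four hole saws, one by one, from the rack they stand in to the empty rack, in reverse order: seen from the robot, the saw now at the left end goes to the right end, the second from the left goes to the second place from the right, and so on. Each ends standing upright, teeth down, in the middle of its own bay; set the saws down rather than dropping them, and do not tip any over.

Things in the scene. Friction and masses are not known exactly. Their poses are not given: they have to be found in the camera images.
- saw_25: Loose hole saw, the smallest of four: dark steel cup 25 mm in diameter, 35 mm high, standing teeth down; on top a nut 20 mm across and 6 high, then a bright round shank 12 mm in diameter straight up from 41 to 85 mm above the teeth (grip it there from above). About 50 to 180 g. Origin: on its axis at the underside (teeth); z up along the shank.
- saw_34: Loose hole saw, the second smallest of four: dark steel cup 34 mm in diameter, 35 mm high, standing teeth down; on top a nut 20 mm across and 6 high, then a bright round shank 12 mm in diameter straight up from 41 to 85 mm above the teeth (grip it there from above). About 50 to 180 g. Origin: on its axis at the underside (teeth); z up along the shank.
- saw_43: Loose hole saw, the second largest of four: dark steel cup 43 mm in diameter, 35 mm high, standing teeth down; on top a nut 20 mm across and 6 high, then a bright round shank 12 mm in diameter straight up from 41 to 85 mm above the teeth (grip it there from above). About 50 to 180 g. Origin: on its axis at the underside (teeth); z up along the shank.
- saw_52: Loose hole saw, the largest of four: dark steel cup 52 mm in diameter, 35 mm high, standing teeth down; on top a nut 20 mm across and 6 high, then a bright round shank 12 mm in diameter straight up from 41 to 85 mm above the teeth (grip it there from above). About 50 to 180 g. Origin: on its axis at the underside (teeth); z up along the shank.
- place_25: Fixed plywood floor, 70 x 66 x 6 mm, of that bay of the full rack in which saw_25 stands at the start. Origin: centre of its underside, so its top is 6 mm above; axes as those of rack_full.
- place_34: Fixed plywood floor, 70 x 66 x 6 mm, of that bay of the full rack in which saw_34 stands at the start. Origin: centre of its underside, so its top is 6 mm above; axes as those of rack_full.
- place_43: Fixed plywood floor, 70 x 66 x 6 mm, of that bay of the full rack in which saw_43 stands at the start. Origin: centre of its underside, so its top is 6 mm above; axes as those of rack_full.
- place_52: Fixed plywood floor, 70 x 66 x 6 mm, of that bay of the full rack in which saw_52 stands at the start. Origin: centre of its underside, so its top is 6 mm above; axes as those of rack_full.
- rack_full: Rack in which the saws stand at the start: dark wooden board fixed to the table, 84 mm deep (x), 300 long (y), a lip round it (top at 26 mm) and three cross ribs (4 mm wide, tops at 24 mm) forming a row of four bays with pale plywood floors at 18 mm height. Bay centres: x = 0, y = +108, +36, -36, -108 mm. Origin: centre of its underside, on the table; x points away from the robot, y to its left.
- rack_empty: Rack that is empty at the start, left or right of the other one and fixed to the table; same make, sizes, bays, origin and axes as rack_full (bay centres at x = 0, y = +108, +36, -36, -108 mm; bay floors 18 mm above the table). Either rack may be turned by up to 20 degrees.
Things that resemble listed ones, but are neither listed nor needed, are in the scene too. What is shaped like the saw_34 but green is not meant.

How it is judged:
At the end, for the whole second after the job is handed in: Every saw stands in the bay of the formerly empty rack that mirrors its starting bay (left end to right end and so on), its axis within 12 mm of the bay's centre along and across the rack, its underside within 4 mm of the bay's floor, upright within 0.08 rad, released and at rest (((y of place_25 in the frame of rack_full between 0.088 and 0.128 m and y of saw_25 in the frame of rack_empty between -0.12 and -0.096 m) or (y of place_25 in the frame of rack_full between 0.016 and 0.056 m and y of saw_25 in the frame of rack_empty between -0.048 and -0.024 m) or (y of place_25 in the frame of rack_full between -0.056 and -0.016 m and y of saw_25 in the frame of rack_empty between 0.024 and 0.048 m) or (y of place_25 in the frame of rack_full between -0.128 and -0.088 m and y of saw_25 in the frame of rack_empty between 0.096 and 0.12 m)) and x of saw_25 in the frame of rack_empty between -0.012 and 0.012 m and z of saw_25 in the frame of rack_empty between 0.014 and 0.022 m and angle between each of saw_25, saw_34, saw_43, saw_52's own z axis and vertical below 0.08 rad and linear speed of each of saw_25, saw_34, saw_43, saw_52 below 0.02 m/s and angular speed of each of saw_25, saw_34, saw_43, saw_52 below 0.3 rad/s and contact force between each of saw_25, saw_34, saw_43, saw_52 and the fingers below 0.05 N and ((y of place_34 in the frame of rack_full between 0.088 and 0.128 m and y of saw_34 in the frame of rack_empty between -0.12 and -0.096 m) or (y of place_34 in the frame of rack_full between 0.016 and 0.056 m and y of saw_34 in the frame of rack_empty between -0.048 and -0.024 m) or (y of place_34 in the frame of rack_full between -0.056 and -0.016 m and y of saw_34 in the frame of rack_empty between 0.024 and 0.048 m) or (y of place_34 in the frame of rack_full between -0.128 and -0.088 m and y of saw_34 in the frame of rack_empty between 0.096 and 0.12 m)) and x of saw_34 in the frame of rack_empty between -0.012 and 0.012 m and z of saw_34 in the frame of rack_empty between 0.014 and 0.022 m and ((y of place_43 in the frame of rack_full between 0.088 and 0.128 m and y of saw_43 in the frame of rack_empty between -0.12 and -0.096 m) or (y of place_43 in the frame of rack_full between 0.016 and 0.056 m and y of saw_43 in the frame of rack_empty between -0.048 and -0.024 m) or (y of place_43 in the frame of rack_full between -0.056 and -0.016 m and y of saw_43 in the frame of rack_empty between 0.024 and 0.048 m) or (y of place_43 in the frame of rack_full between -0.128 and -0.088 m and y of saw_43 in the frame of rack_empty between 0.096 and 0.12 m)) and x of saw_43 in the frame of rack_empty between -0.012 and 0.012 m and z of saw_43 in the frame of rack_empty between 0.014 and 0.022 m and ((y of place_52 in the frame of rack_full between 0.088 and 0.128 m and y of saw_52 in the frame of rack_empty between -0.12 and -0.096 m) or (y of place_52 in the frame of rack_full between 0.016 and 0.056 m and y of saw_52 in the frame of rack_empty between -0.048 and -0.024 m) or (y of place_52 in the frame of rack_full between -0.056 and -0.016 m and y of saw_52 in the frame of rack_empty between 0.024 and 0.048 m) or (y of place_52 in the frame of rack_full between -0.128 and -0.088 m and y of saw_52 in the frame of rack_empty between 0.096 and 0.12 m)) and x of saw_52 in the frame of rack_empty between -0.012 and 0.012 m and z of saw_52 in the frame of rack_empty between 0.014 and 0.022 m); the robot touches nothing.
It fails at once if a hole saw is tipped over (more than 0.7 rad from upright) (angle between any of saw_25, saw_34, saw_43, saw_52's own z axis and vertical above 0.7 rad).
It fails at once if a hole saw is dropped (moves faster than 0.6 m/s with no finger touching it) ((linear speed of saw_25 above 0.6 m/s and contact force between saw_25 and the fingers below 0.02 N) or (linear speed of saw_34 above 0.6 m/s and contact force between saw_34 and the fingers below 0.02 N) or (linear speed of saw_43 above 0.6 m/s and contact force between saw_43 and the fingers below 0.02 N) or (linear speed of saw_52 above 0.6 m/s and contact force between saw_52 and the fingers below 0.02 N)).
It also fails if it takes over 109 s, if anything falls off the work surface, if the arm or the gripper's body presses on something with over 40 N, if the wrist force passes 120 N, or if a joint passes its speed limit or range.

### The arm

A 6-joint arm with a two-finger parallel gripper is mounted at the origin on the work surface. World frame = base frame: x ahead of the robot, y to its left, z up, the work surface at z = 0. Lengths are in m, angles in rad, forces in N, time in s.
With the tool pointing down it reaches from about 0.375 to 0.9 m from the base axis. Payload 3.1 kg.
Tool frame: the origin (TCP) lies on the centre line of the jaws, within the pads' length; the fingertips stand 11 mm ahead of it and the grasp point (between the pads) lies 8 mm behind it; x points along the fingers, y is the direction in which the jaws open and shut, and the axes are right-handed (so a half turn about x gives the same grasp; the last joint's range is limited). The gripper opens to 87 mm and grips with 3 to 60 N. Pads are 19 mm wide; open, the fingers measure 117 mm over their backs; the gripper's body (75 mm by 190 mm) begins 51 mm behind the grasp point.
Start: joints at [1.101, 0.527, 1.433, -0, 1.181, -0.178], TCP at [0.18, 0.599, 0.234] pointing down, gripper open.
Joint ranges: [-3.08, 3.08], [-0.75, 2.2], [0.22, 2.44], [-1.43, 4.57], [0, 2.65], [-2.85, 2.85]. Speed limits (rad/s): [2.79, 2.79, 3.14, 3.14, 3.14, 3.14].

### API

Orientations are given as a unit quaternion [x, y, z, w].
In Python, from rig import robot, camera, camera_info gives the robot as it stands.
- The arm moves only by the shell command python3 -m inch 'ROWS' [FORCE]. ROWS is JSON, a list that holds one entry, the list of rows, each a list of 5 numbers: the shift along the tool's x, y, z in cm, then the turn about the tool's x in rad, then the opening, from 0 (shut) to 1 (fully open). A call has 1 to 8 rows; each row shifts and turns the pose as measured when the row begins, along the tool's axes as they then stand; what a row does not reach is not made up. A row lasts 1/12 s, in which the tool goes at most 41.7 mm and 7.16 degrees, less where a joint would pass 70% of its speed; a pose out of reach is approached as far as the arm can. A call with a gripper value outside its range is refused whole. The fingers move at their own pace and stop on an object; FORCE is the grip in N (left out, the last holds). Time passes only in rows, so rows that do not move let the fingers close. It gives the time, the measured TCP pose, the force and the opening at its end, in the units of the state.
- robot.get_obs(): the state, without advancing time (a new reading comes with each control period).
- camera(name): name is "scene" or "top"; returns the picture (480x640x3 uint8, red, green, blue); there is no depth.
- camera_info(name): a dict with "camera_matrix" (3x3 intrinsics, pixels), "rvec" (rotation vector, rad) and "tvec" (3), from world to camera coordinates, as OpenCV has them. Camera axes: x right, y down, z forward; pixel columns grow to the right and rows downward; lengths in m; the calibration is good to about 2 mm. A picture is of the moment at which its call begins. camera_info takes no time and is no camera call.
- robot.hand_in(): hands the job in, once; it reports no verdict.
The state is a dict: "time": time; "q": joint angles; "joint_velocities": joint speeds; "joint_torque": joint torques, N m; "position": TCP position; "tool_rot": TCP orientation; "ft_force": force on the tool from outside, world axes, zero at the start; "moment": the same for the moment, N m; "grip_width": finger opening in m.
Only numpy, scipy, OpenCV 4.12 (cv2) and the standard library are available. Lean on these libraries where they do the work, as an engineer would, in place of code of your own. Each camera call takes 0.05 s, during which the arm holds its last target. There are 200 camera calls.

## Working session

There is one attempt and no reset: what is moved stays moved. The work goes in short steps, Python scripts to look and compute and a shell command to move; the robot and the scene stay as the last step left them, time stands still between calls to the robot, and variables do not carry over. Pictures are saved under pics/ and viewed, about 12 in all and at most 16, crops included, and the job is handed in when it is done.

```bash
mkdir -p pics; python3 - <<'E'
from rig import robot,camera,camera_info
import cv2,json
for n in("scene","top"):
    cv2.imwrite(f"pics/{n}0.png",camera(n)[:,:,::-1]); i=camera_info(n); print(n,i)
print(robot.get_obs())
E
```

```text
scene {'camera_matrix': array([[532.86831255,   0.        , 312.36529988],
       [  0.        , 532.86831255, 241.13417943],
       [  0.        ,   0.        ,   1.        ]]), 'rvec': array([ 1.96251716,  1.39998576, -0.59499411]), 'tvec': array([-0.17484393, -0.28642813,  1.32652252])}
top {'camera_matrix': array([[475.10729563,   0.        , 316.8377178 ],
       [  0.        , 475.10729563, 237.41566713],
       [  0.        ,   0.        ,   1.        ]]), 'rvec': array([ 2.15360973, -2.20461007,  0.09019411]), 'tvec': array([-0.00910678,  0.50678721,  0.95024238])}
{'time': 0.1, 'q': array([ 1.10050526e+00,  5.28377185e-01,  1.43378510e+00, -2.01170269e-05,
        1.18139650e+00, -1.78512288e-01]), 'joint_velocities': array([-0.00045207, -0.00210737, -0.00302495, -0.00047447, -0.00037946,
        0.00119411]), 'joint_torque': array([-9.97366874e-05, -4.40986562e+01, -1.77152038e+01,  6.35259342e-02,
        5.32573136e-02, -3.73590797e-05]), 'position': array([0.17947295, 0.59800457, 0.23266354]), 'tool_rot': array([ 0.10213013,  0.69981058, -0.10345208,  0.69937991]), 'ft_force': array([ 0.17039648, -0.85951326, -0.21742292]), 'moment': array([-0.02232019,  0.04196986,  0.04370383]), 'grip_width': 0.08696204783325605}
```

View pics/top0.png

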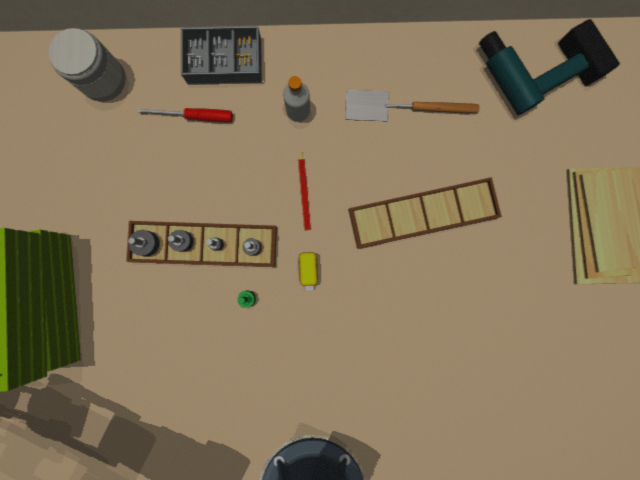

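View pics/scene0.png

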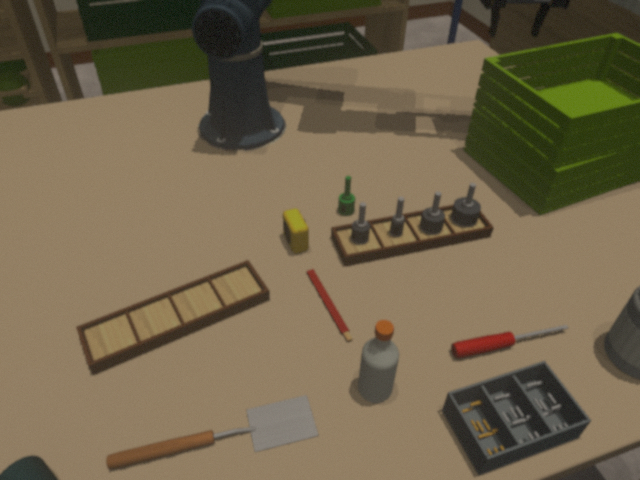

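```bash
cat >h.py <<'E'
import numpy as np,cv2
from rig import robot,camera,camera_info
from scipy.spatial.transform import Rotation as R
def cast(n,uv,z):
    i=camera_info(n);r=cv2.Rodrigues(i["rvec"])[0];c=-r.T@i["tvec"]
    d=r.T@np.linalg.inv(i["camera_matrix"])@np.array([*uv,1.]);return (c+d*(z-c[2])/d[2])
def proj(n,p):
    i=camera_info(n);return cv2.projectPoints(np.array(p,float).reshape(-1,3),i["rvec"],i["tvec"],i["camera_matrix"],None)[0][:,0]
E
python3 - <<'E'
from h import *
im=cv2.imread("pics/top0.png");s=cv2.imread("pics/scene0.png")
hsv=cv2.cvtColor(im,cv2.COLOR_BGR2HSV)
m=((hsv[...,2]<115)&(hsv[...,1]>110)&((hsv[...,0]<16)|(hsv[...,0]>172))).astype('uint8')
for name,(x0,x1,y0,y1) in dict(full=(115,288,210,278),empty=(338,512,170,258)).items():
    q=np.zeros_like(m);q[y0:y1,x0:x1]=m[y0:y1,x0:x1]
    pts=np.argwhere(q)[:,::-1].astype('float32')
    w=np.array([cast("top",p,.026)[:2] for p in pts],'float32')
    (c,sz,a)=cv2.minAreaRect(w);b=cv2.boxPoints((c,sz,a))
    print(name,len(pts),c,sz,a,b.round(3).tolist())
a=cv2.resize(im[205:315,120:290],None,fx=4.7,fy=4.7,interpolation=cv2.INTER_CUBIC)
b=cv2.resize(s[175:270,325:500],None,fx=4.5,fy=4.5,interpolation=cv2.INTER_CUBIC)
cv2.imwrite("pics/a.png",a);cv2.imwrite("pics/b.png",b)
o=robot.get_obs();print(R.from_quat(o["tool_rot"]).as_matrix().round(3))
E
```

```text
full 1271 (0.49956852197647095, 0.21393908560276031) (0.3009875416755676, 0.08356276899576187) 86.73666381835938 [[0.4490000009536743, 0.06599999964237213], [0.5329999923706055, 0.061000000685453415], [0.550000011920929, 0.3619999885559082], [0.4659999907016754, 0.367000013589859]]
empty 1353 (0.5524926781654358, -0.24243468046188354) (0.08408312499523163, 0.30081483721733093) 11.076642990112305 [[0.4819999933242798, -0.10300000011920929], [0.5400000214576721, -0.39800000190734863], [0.6230000257492065, -0.38199999928474426], [0.5649999976158142, -0.08699999749660492]]
[[-0.001  0.288  0.958]
 [-0.002  0.958 -0.288]
 [-1.    -0.002 -0.   ]]
```

View pics/a.png

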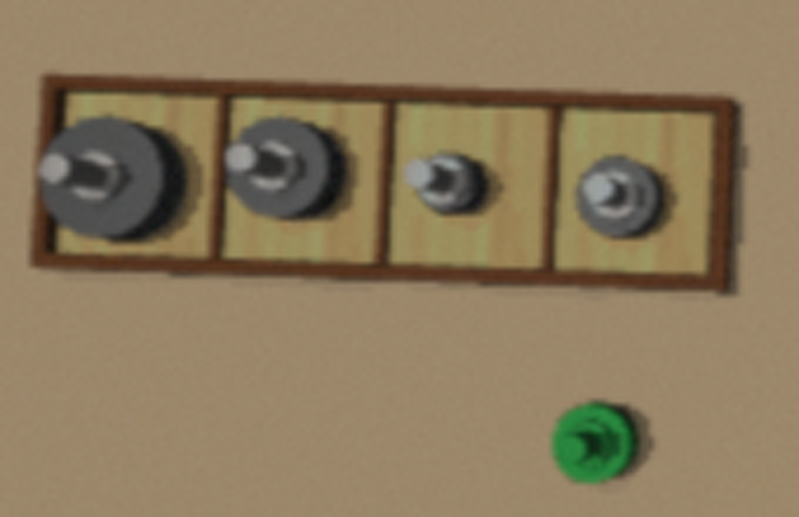

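View pics/b.png

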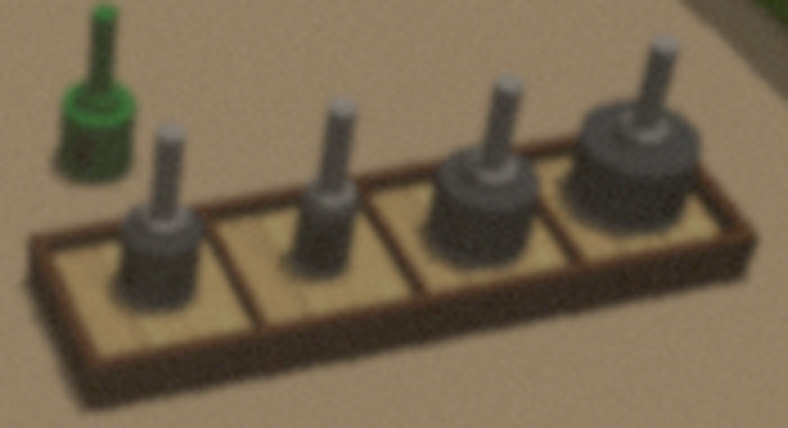

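The top crop shows shank tops at (55,168), (240,158), (418,173) and (600,189). The scene crop has the same tops at (663,45), (508,82), (342,107) and (170,132). Left to right the saws are 52, 43, 25, 34; the green one is the decoy.

```bash
cat >>h.py <<'E'
def need(x,y,z,yaw=None):
    o=robot.get_obs();r=R.from_quat(o["tool_rot"]).as_matrix();p=o["position"]
    d=r.T@(np.array([x,y,z])-p)*100
    a=np.arctan2(r[1,1],r[0,1]);t=0 if yaw is None else -(yaw-a)
    print("t%.2f"%o["time"],"pos",p.round(4),"need cm",d.round(2),"turn %.3f"%t,"w %.4f"%o["grip_width"],"tilt",r[:,0].round(3),"F",o["ft_force"].round(1),"q6 %.2f"%o["q"][5])
E
python3 - <<'E'
from h import *
A=[(55,168),(240,158),(418,173),(600,189)];B=[(663,45),(508,82),(342,107),(170,132)]
def rack(c,y,yaw):
    return [(c[0]-np.sin(yaw)*s,c[1]+np.cos(yaw)*s) for s in y]
ys=[.108,.036,-.036,-.108]
print("full bays",np.round(rack((.4996,.2139),ys,np.radians(-3.26)),4).tolist())
print("empty bays",np.round(rack((.5525,-.2424),ys,np.radians(11.08)),4).tolist())
for a,b in zip(A,B):
    print(cast("top",(120+(a[0]+.5)/4.7-.5,205+(a[1]+.5)/4.7-.5),.103)[:2].round(4),cast("scene",(325+(b[0]+.5)/4.5-.5,175+(b[1]+.5)/4.5-.5),.103)[:2].round(4))
# empty rack via scene
im=cv2.imread("pics/scene0.png");hsv=cv2.cvtColor(im,cv2.COLOR_BGR2HSV)
pale=((hsv[...,0]>10)&(hsv[...,0]<30)&(hsv[...,1]>90)&(hsv[...,2]>110)).astype('uint8')
q=np.zeros_like(pale);q[255:375,70:275]=pale[255:375,70:275]
for c in cv2.findContours(q,0,2)[0]:
    if cv2.contourArea(c)>300:
        M=cv2.moments(c);print("pale scene",M["m00"],cast("scene",(M["m10"]/M["m00"],M["m01"]/M["m00"]),.018).round(4))
need(*[.5,.3,.234],-.057)
E
```

```text
full bays [[0.5057, 0.3217], [0.5016, 0.2498], [0.4976, 0.178], [0.4935, 0.1061]]
empty bays [[0.5317, -0.1364], [0.5456, -0.2071], [0.5594, -0.2777], [0.5733, -0.3484]]
[0.5023 0.3262] [0.5033 0.3234]
[0.5045 0.2526] [0.5046 0.2507]
[0.4969 0.1817] [0.4975 0.1798]
[0.4888 0.1094] [0.4899 0.1085]
pale scene 1372.5 [ 0.5717 -0.3509  0.018 ]
pale scene 1243.5 [ 0.5579 -0.2803  0.018 ]
pale scene 1143.0 [ 0.5442 -0.2095  0.018 ]
pale scene 1039.5 [ 0.5304 -0.1386  0.018 ]
t0.10 pos [0.1795 0.598  0.2327] need cm [ -0.11 -19.32  39.27] turn 1.336 w 0.0870 tilt [-0.001 -0.002 -1.   ] F [ 0.2 -0.9 -0.2] q6 -0.18
```

```bash
python3 -m inch '[[[-3,0,0,0,0.6],[-3,0,0,0.12,0.6],[-3,0,0,0.12,0.6],[-2,0,0,0.12,0.6],[0,0,0,0.12,0.6],[0,0,0,0.12,0.6],[0,0,0,0.12,0.6],[0,0,0,0.12,0.6]]]' 30
python3 -m inch '[[[0,0,0,0.12,0.6],[0,0,0,0.12,0.6],[0,0,0,0.12,0.6],[0,0,0,0.12,0.6],[0,0,0,0,0.6]]]'
python3 -c "from h import *;need(.503,.325,.20,-.057)"
```

```text
time: 0.77
position: [0.1783, 0.5957, 0.3427]
tool_rot: [0.384, 0.59, -0.394, 0.591]
ft_force: [0.1, -0.1, -0.4]
grip_width: 0.053
time: 1.18
position: [0.1775, 0.5941, 0.3402]
tool_rot: [-0.517, -0.473, 0.53, -0.478]
ft_force: [0.3, 0.1, -0.9]
grip_width: 0.0524
t1.18 pos [0.1775 0.5941 0.3402] need cm [14.2  35.08 23.4 ] turn -0.039 w 0.0524 tilt [-0.009 -0.018 -1.   ] F [ 0.3  0.1 -0.9] q6 1.20
```

```bash
python3 -m inch '[[[0,3,2,0,0.6],[0,3,2,0,0.6],[0,3,2,0,0.6],[0,3,2,0,0.6],[0,3,2,-0.04,0.6],[0,3,2,0,0.6],[0,3,2,0,0.6],[0,3,2,0,0.6]]]'
python3 -m inch '[[[2,3,2,0,0.6],[2,3,2,0,0.6],[2,2,1.5,0,0.6],[0,0,0,0,0.6]]]'
python3 -c "from h import *;need(.503,.325,.20,-.057)"
```

```text
time: 1.85
position: [0.4064, 0.4159, 0.3368]
tool_rot: [-0.493, -0.496, 0.512, -0.498]
ft_force: [1.1, 0.7, 0.3]
grip_width: 0.0521
time: 2.18
position: [0.4941, 0.3528, 0.2762]
tool_rot: [-0.494, -0.497, 0.508, -0.501]
ft_force: [-0.3, 0.6, 1.0]
grip_width: 0.0523
t2.18 pos [0.4941 0.3528 0.2762] need cm [7.67 0.97 2.63] turn 0.054 w 0.0523 tilt [-0.01  -0.019 -1.   ] F [-0.3  0.6  1. ] q6 0.45
```

```bash
python3 -m inch '[[[2,0.5,1.3,0.05,0.6],[2,0.5,1.3,0,0.6],[2,0,0,0,0.6],[2,0,0,0,0.6],[0,0,0,0,0.6]]]'
python3 -c "from h import *;need(.503,.325,.076,-.057)"
```

```text
time: 2.6
position: [0.504, 0.3233, 0.1937]
tool_rot: [-0.504, -0.487, 0.518, -0.49]
ft_force: [0.1, 0.3, -0.8]
grip_width: 0.0518
t2.60 pos [0.504  0.3233 0.1937] need cm [ 1.177e+01  1.000e-02 -3.700e-01] turn 0.011 w 0.0518 tilt [-0.011 -0.017 -1.   ] F [ 0.1  0.3 -0.8] q6 0.44
```

```bash
python3 -m inch '[[[2,0,-0.4,0,0.6],[2,0,0,0,0.6],[2,0,0,0,0.6],[2,0,0,0,0.6],[0,0,0,0,0.6]]]'
python3 -c "from h import *;need(.503,.325,.076,-.057)"
```

```text
time: 3.02
position: [0.5043, 0.3303, 0.1163]
tool_rot: [-0.504, -0.49, 0.513, -0.494]
ft_force: [0.1, -0.2, -0.2]
grip_width: 0.052
t3.02 pos [0.5043 0.3303 0.1163] need cm [ 4.04 -0.09  0.48] turn 0.024 w 0.0520 tilt [-0.006 -0.013 -1.   ] F [ 0.1 -0.2 -0.2] q6 0.44
```

```bash
python3 -m inch '[[[0,0,0.5,0.02,0.6],[1.4,0,0,0,0.6],[1.4,0,0,0,0.6],[1.3,0,0,0,0.6],[0,0,0,0,0.6]]]'
python3 - <<'E'
from h import *
need(.503,.325,.076,-.057)
a=camera("scene")[130:280,310:510,::-1];b=camera("top")[190:310,100:260,::-1]
cv2.imwrite("pics/c.png",np.vstack([cv2.resize(a,(400,300),interpolation=2),cv2.resize(b,(400,300),interpolation=2)]))
E
```

```text
time: 3.43
position: [0.5078, 0.3279, 0.0832]
tool_rot: [-0.512, -0.484, 0.513, -0.491]
ft_force: [-0.7, -0.3, -0.8]
grip_width: 0.0524
t3.43 pos [0.5078 0.3279 0.0832] need cm [ 0.72 -0.47  0.31] turn 0.007 w 0.0524 tilt [ 0.006 -0.008 -1.   ] F [-0.7 -0.3 -0.8] q6 0.45
```

View pics/c.png

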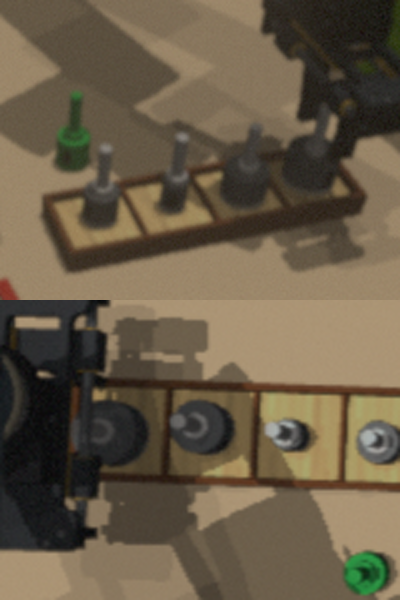

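The jaws straddle the large saw's shank (top view about (100,430) in the crop). I'll centre on it and close.

```bash
python3 -m inch '[[[0.7,-0.4,0.3,0,0.6],[0,0,0,0,0.6],[0,0,0,0,0.5],[0,0,0,0,0.4]]]'
python3 -c "from h import *;need(.503,.325,.076,-.057)"
```

```text
time: 3.87
position: [0.5072, 0.3265, 0.0823]
tool_rot: [0.516, 0.482, -0.509, 0.492]
ft_force: [-1.1, -0.2, 0.7]
grip_width: 0.0452
t3.87 pos [0.5072 0.3265 0.0823] need cm [ 0.63 -0.42  0.17] turn 0.007 w 0.0452 tilt [ 0.016 -0.004 -1.   ] F [-1.1 -0.2  0.7] q6 0.45
```

```bash
python3 -m inch '[[[0.6,-0.4,0.2,0,0.4],[0.4,-0.3,0.1,0,0.4],[0.2,-0.1,0,0,0.4],[0,0,0,0,0.4]]]'
python3 -c "from h import *;need(.503,.325,.076,-.057)"
```

```text
time: 4.2
position: [0.4988, 0.3238, 0.0701]
tool_rot: [0.516, 0.482, -0.509, 0.493]
ft_force: [-1.0, 0.3, -0.2]
grip_width: 0.0357
t4.20 pos [0.4988 0.3238 0.0701] need cm [-0.58  0.42 -0.14] turn 0.007 w 0.0357 tilt [ 0.018 -0.003 -1.   ] F [-1.   0.3 -0.2] q6 0.45
```

```bash
python3 -m inch '[[[-0.4,0.3,-0.1,0,0.4],[-0.4,0.3,0,0,0.4],[0,0,0,0,0.4],[0,0,0,0,0.4]]]'
python3 -c "from h import *;need(.503,.325,.076,-.057)"
```

```text
time: 4.53
position: [0.5052, 0.3246, 0.0784]
tool_rot: [0.516, 0.482, -0.509, 0.492]
ft_force: [-0.1, 0.6, -0.5]
grip_width: 0.035
t4.53 pos [0.5052 0.3246 0.0784] need cm [ 0.24 -0.22 -0.03] turn 0.007 w 0.0350 tilt [ 0.017 -0.004 -1.   ] F [-0.1  0.6 -0.5] q6 0.45
```

Good enough; close, then lift.

```bash
python3 -m inch '[[[0,0,0,0,0.2],[0,0,0,0,0.1],[0,0,0,0,0],[0,0,0,0,0],[0,0,0,0,0]]]' 30
python3 -m inch '[[[-1,0,0,0,0],[-2,0,0,0,0],[-2.5,0,0,0,0],[-3,0,0,0,0],[-3,0,0,0,0],[-3,0,0,0,0],[-2,0,0,0,0],[0,0,0,0,0]]]'
python3 -c "from h import *;need(.5725,-.3495,.24,.193)"
```

```text
time: 4.95
position: [0.5053, 0.3247, 0.0788]
tool_rot: [0.516, 0.482, -0.509, 0.492]
ft_force: [-0.0, 0.5, -1.6]
grip_width: 0.011
time: 5.62
position: [0.4995, 0.324, 0.2502]
tool_rot: [0.512, 0.484, -0.512, 0.491]
ft_force: [0.1, -0.2, -0.7]
grip_width: 0.011
t5.62 pos [0.4995 0.324  0.2502] need cm [ 1.6  10.64 66.9 ] turn -0.243 w 0.0110 tilt [ 0.008 -0.008 -1.   ] F [ 0.1 -0.2 -0.7] q6 0.45
```

```bash
python3 -m inch '[[[0,0,1,0,0],[0,0.3,2,0,0],[0,0.5,3,0,0],[0,0.5,3.5,0,0],[0,0.5,3.5,0,0],[0,0.5,3.5,0,0],[0,0.5,3.5,0,0],[0,0.5,3.5,0,0]]]'
python3 -m inch '[[[0,0.5,3.5,0,0],[0,0.5,3.5,-0.05,0],[0,0.5,3.5,-0.05,0],[0,0.5,3.5,-0.05,0],[0,0.5,3.5,-0.05,0],[0,0.5,3.5,-0.04,0],[0,0.5,3,0,0],[0,0.5,2,0,0]]]'
python3 -c "from h import *;need(.5725,-.3495,.24,.193)"
```

```text
time: 6.28
position: [0.5126, 0.0812, 0.2422]
tool_rot: [-0.505, -0.491, 0.513, -0.491]
ft_force: [1.4, 0.2, -1.6]
grip_width: 0.0113
time: 6.95
position: [0.5571, -0.1909, 0.2258]
tool_rot: [0.435, 0.561, -0.454, 0.538]
ft_force: [0.8, 0.5, -1.2]
grip_width: 0.011
t6.95 pos [ 0.5571 -0.1909  0.2258] need cm [-1.48 -1.87 15.82] turn 0.018 w 0.0110 tilt [-0.043 -0.    -0.999] F [ 0.8  0.5 -1.2] q6 -0.71
```

```bash
python3 -m inch '[[[-0.3,-0.3,2,0,0],[-0.3,-0.3,3,0,0],[-0.3,-0.3,3,0,0],[-0.3,-0.3,3,0,0],[0,-0.2,2.5,0,0],[0,0,1,0,0],[0,0,0,0,0],[0,0,0,0,0]]]'
python3 -c "from h import *;need(.5725,-.3495,.082,.193)"
```

```text
time: 7.62
position: [0.5615, -0.3464, 0.2167]
tool_rot: [0.436, 0.571, -0.458, 0.524]
ft_force: [0.1, 0.7, -0.8]
grip_width: 0.0109
t7.62 pos [ 0.5615 -0.3464  0.2167] need cm [13.35  1.89  0.95] turn 0.010 w 0.0109 tilt [-0.07   0.018 -0.997] F [ 0.1  0.7 -0.8] q6 -0.90
```

```bash
cat >>h.py <<'E'
def place(x,y,yaw,h,z=.018):
    o=robot.get_obs();r=R.from_quat(o["tool_rot"]).as_matrix()
    t=o["position"]+r[:,0]*h; print("teeth",t.round(4)); need(*(np.array([x,y,z])-r[:,0]*h),yaw)
E
python3 -m inch '[[[1,0.2,0.2,0,0],[2,0.3,0.2,0,0],[2,0.3,0.2,0,0],[2,0.3,0.2,0,0],[1,0.2,0,0,0],[0,0,0,0,0],[0,0,0,0,0]]]'
python3 -c "from h import *;place(.5725,-.3495,.193,.061)"
```

```text
time: 8.2
position: [0.5683, -0.3367, 0.1284]
tool_rot: [0.434, 0.577, -0.454, 0.522]
ft_force: [0.6, -0.4, -1.3]
grip_width: 0.0115
teeth [ 0.5636 -0.335   0.0676]
t8.20 pos [ 0.5683 -0.3367  0.1284] need cm [4.84 0.91 1.81] turn 0.020 w 0.0115 tilt [-0.078  0.027 -0.997] F [ 0.6 -0.4 -1.3] q6 -0.89
```

```bash
python3 -m inch '[[[0,0,0,0,0],[0,0,0,0,0],[0,0,0,0,0],[0,0,0,0,0],[0,0,0,0,0],[0,0,0,0,0],[0,0,0,0,0]]]' >/dev/null
python3 -c "from h import *;place(.5725,-.3495,.193,.061)"
python3 -m inch '[[[-0.5,0,0,0,0],[-1,0,0,0,0],[-1,0,0,0,0],[-1,0,0,0,0],[0,0,0,0,0],[0,0,0,0,0]]]' >/dev/null
python3 -c "from h import *;place(.5725,-.3495,.193,.061)"
python3 -m inch '[[[0,0.3,0,0,0],[0,0.8,0,0,0],[0,0.8,0,0,0],[0,0,0,0,0],[0,0,0,0,0]]]' >/dev/null
python3 -c "from h import *;place(.5725,-.3495,.193,.061)"
python3 -m inch '[[[0,0,0,0.05,0],[0,0,0,0.1,0],[0,0,0,0.1,0],[0,0,0,0,0],[0,0,0,0,0]]]' >/dev/null
python3 -c "from h import *;place(.5725,-.3495,.193,.061)"
```

```text
teeth [ 0.5663 -0.3354  0.0731]
t8.78 pos [ 0.5707 -0.3367  0.134 ] need cm [5.42 0.66 1.71] turn 0.022 w 0.0114 tilt [-0.071  0.022 -0.997] F [-0.3  1.  -1.3] q6 -0.89
teeth [ 0.5697 -0.3373  0.1134]
t9.28 pos [ 0.5739 -0.3385  0.1743] need cm [9.47 0.62 1.57] turn 0.021 w 0.0109 tilt [-0.069  0.02  -0.997] F [ 0.5  0.4 -2. ] q6 -0.89
teeth [ 0.5904 -0.3326  0.1119]
t9.70 pos [ 0.5946 -0.3338  0.1728] need cm [ 9.46 -1.51  1.6 ] turn 0.021 w 0.0111 tilt [-0.069  0.02  -0.997] F [-0.8  0.1 -0.9] q6 -0.87
teeth [ 0.5899 -0.3309  0.109 ]
t10.12 pos [ 0.5944 -0.3323  0.1698] need cm [ 9.16 -0.98  2.12] turn -0.236 w 0.0115 tilt [-0.073  0.023 -0.997] F [-0.  -0.3 -1.3] q6 -0.61
```

```bash
python3 -m inch '[[[0,0,0,-0.06,0],[0,0,0,-0.06,0],[0,0,0,-0.06,0],[0,0,0,-0.06,0],[0,0,0,0,0],[0,0,0,0,0]]]' >/dev/null
python3 -c "from h import *;place(.5725,-.3495,.193,.061)"
python3 -m inch '[[[-0.5,-3,-2.5,0,0],[-0.5,-3,-2.5,0,0],[0,-3,-2.5,0,0],[0,0,0,0,0],[0,0,0,0,0]]]' >/dev/null
python3 -c "from h import *;place(.5725,-.3495,.193,.061);print(robot.get_obs()['q'])"
```

```text
teeth [ 0.589  -0.3302  0.1073]
t10.62 pos [ 0.5936 -0.3317  0.1681] need cm [ 8.98 -1.41  1.89] turn 0.029 w 0.0111 tilt [-0.076  0.025 -0.997] F [ 0.  -0.5 -2.5] q6 -0.87
teeth [ 0.4786 -0.2719  0.1217]
t11.03 pos [ 0.4837 -0.2738  0.1825] need cm [ 9.31  8.22 10.09] turn 0.028 w 0.0113 tilt [-0.084  0.031 -0.996] F [ 1.3 -1.9 -1.5] q6 -0.90
[-0.69991505  0.53433515  1.59538454 -0.03393884  1.09607419 -0.90226159]
```

```bash
python3 -m inch '[[[0,0.5,0.6,0,0],[0,1.1,1.3,0,0],[0,1.1,1.3,0,0],[0,1.1,1.3,0,0],[0,1.1,1.3,0,0],[0,1.1,1.3,0,0],[0,1.1,1.3,0,0],[0,0.5,0.6,0,0]]]' >/dev/null
python3 -m inch '[[[0,0,0,0,0],[0,0,0,0,0]]]' >/dev/null
python3 -c "from h import *;place(.5725,-.3495,.193,.061);print(robot.get_obs()['q'])"
```

```text
teeth [ 0.5919 -0.3576  0.1119]
t11.87 pos [ 0.596  -0.3587  0.1727] need cm [ 9.51 -1.13 -0.9 ] turn 0.026 w 0.0109 tilt [-0.068  0.018 -0.998] F [-0.6  0.2 -2.3] q6 -0.90
[-0.68967813  0.71547411  1.23620052 -0.030391    1.25420942 -0.89715125]
```

```bash
python3 -m inch '[[[0.6,-0.2,-0.2,0,0],[1.2,-0.3,-0.2,0,0],[1.2,-0.3,-0.2,0,0],[1.2,-0.2,-0.1,0,0],[1.2,0,0,0,0],[0.6,0,0,0,0],[0,0,0,0,0],[0,0,0,0,0]]]' >/dev/null
python3 -c "from h import *;place(.5725,-.3495,.193,.061)"
```

```text
teeth [ 0.5751 -0.3499  0.0489]
t12.53 pos [ 0.5793 -0.3511  0.1098] need cm [ 3.11 -0.05  0.  ] turn 0.027 w 0.0116 tilt [-0.069  0.019 -0.997] F [ 0.4  0.5 -1.3] q6 -0.90
```

```bash
python3 -m inch '[[[0.4,0,0,0.02,0],[0.6,0,0,0,0],[0.6,0,0,0,0],[0.4,0,0,0,0],[0,0,0,0,0],[0,0,0,0,0]]]' 
python3 -c "from h import *;place(.5725,-.3495,.193,.061)"
```

```text
time: 13.03
position: [0.5795, -0.3517, 0.0898]
tool_rot: [0.438, 0.568, -0.458, 0.525]
ft_force: [0.2, 0.3, -1.8]
grip_width: 0.0112
teeth [ 0.5755 -0.3508  0.029 ]
t13.03 pos [ 0.5795 -0.3517  0.0898] need cm [ 1.12 -0.2  -0.15] turn 0.004 w 0.0112 tilt [-0.065  0.016 -0.998] F [ 0.2  0.3 -1.8] q6 -0.88
```

```bash
python3 -m inch '[[[0.3,-0.1,-0.1,0,0],[0.4,-0.1,-0.1,0,0],[0.4,0,0,0,0],[0.2,0,0,0,0],[0,0,0,0,0]]]' 
python3 -c "from h import *;place(.5725,-.3495,.193,.061)"
```

```text
time: 13.45
position: [0.5767, -0.351, 0.0802]
tool_rot: [0.438, 0.567, -0.459, 0.526]
ft_force: [0.8, 0.8, -2.1]
grip_width: 0.0113
teeth [ 0.5729 -0.3501  0.0193]
t13.45 pos [ 0.5767 -0.351   0.0802] need cm [ 0.14 -0.01 -0.07] turn 0.005 w 0.0113 tilt [-0.063  0.013 -0.998] F [ 0.8  0.8 -2.1] q6 -0.88
```

```bash
python3 -m inch '[[[0.2,0,0,0,0],[0.2,0,0,0,0],[0,0,0,0,0]]]' 
python3 -c "from h import *;place(.5725,-.3495,.193,.061)"
```

```text
time: 13.7
position: [0.5769, -0.3516, 0.0801]
tool_rot: [0.437, 0.566, -0.459, 0.527]
ft_force: [0.0, 1.2, -1.2]
grip_width: 0.0109
teeth [ 0.5731 -0.3509  0.0193]
t13.70 pos [ 0.5769 -0.3516  0.0801] need cm [ 0.13 -0.03 -0.15] turn 0.005 w 0.0109 tilt [-0.062  0.011 -0.998] F [ 0.   1.2 -1.2] q6 -0.88
```

```bash
python3 -m inch '[[[0.3,0,0,0,0],[0.3,0,0,0,0],[0.3,0,0,0,0]]]' 
python3 -c "from h import *;place(.5725,-.3495,.193,.061)"
```

```text
time: 13.95
position: [0.5768, -0.3523, 0.0793]
tool_rot: [0.437, 0.565, -0.459, 0.528]
ft_force: [-3.8, 3.2, 14.8]
grip_width: 0.011
teeth [ 0.5731 -0.3518  0.0185]
t13.95 pos [ 0.5768 -0.3523  0.0793] need cm [ 0.05 -0.01 -0.24] turn 0.005 w 0.0110 tilt [-0.061  0.009 -0.998] F [-3.8  3.2 14.8] q6 -0.88
```

```bash
python3 -m inch '[[[0,0,0,0,0.1],[0,0,0,0,0.2],[0,0,0,0,0.4],[0,0,0,0,0.5],[0,0,0,0,0.6]]]' 
python3 -m inch '[[[-0.8,0,0,0,0.6],[-1.5,0,0,0,0.6],[-2,0,0,0,0.6],[-2,0,0,0,0.6],[-2,0,0,0,0.6],[-2,0,0,0,0.6],[-1,0,0,0,0.6],[0,0,0,0,0.6]]]'
python3 - <<'E'
from h import *
need(.5045,.2515,.2,-.057)
a=camera("scene")[240:400,60:300,::-1]
cv2.imwrite("pics/d.png",cv2.resize(a,(600,400),interpolation=2))
E
```

```text
time: 14.37
position: [0.5769, -0.3524, 0.0789]
tool_rot: [0.437, 0.565, -0.459, 0.528]
ft_force: [0.0, 0.4, -0.7]
grip_width: 0.0296
time: 15.03
position: [0.5834, -0.353, 0.1942]
tool_rot: [0.437, 0.567, -0.459, 0.526]
ft_force: [0.4, -0.4, 0.7]
grip_width: 0.0519
t15.03 pos [ 0.5834 -0.353   0.1942] need cm [  0.69   4.12 -60.83] turn 0.255 w 0.0519 tilt [-0.065  0.013 -0.998] F [ 0.4 -0.4  0.7] q6 -0.88
```

View pics/d.png

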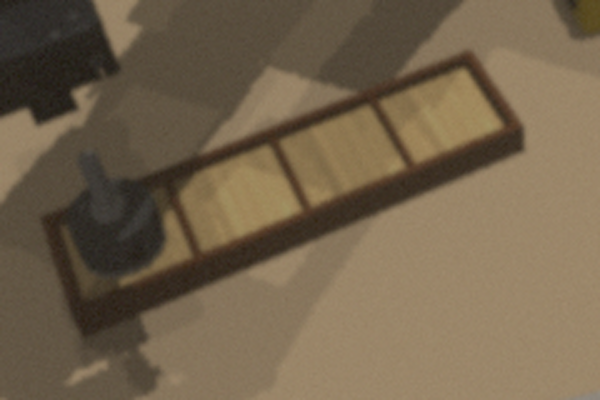

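Saw 52 stands in the right-end bay, with its shank top at about (90,155) in the crop. Going back for saw 43.

```bash
python3 -m inch '[[[-0.5,0,-1,0,0.6],[-0.5,0,-2.5,0.03,0.6],[-0.5,0,-3.5,0.04,0.6],[-0.5,0,-3.5,0.04,0.6],[0,0,-3.5,0.04,0.6],[0,0,-3.5,0.04,0.6],[0,0,-3.5,0.03,0.6],[0,0,-3.5,0.03,0.6]]]' >/dev/null
python3 -m inch '[[[0,0,-3.5,0,0.6],[0,0,-3.5,0,0.6],[0,0,-3.5,0,0.6],[0,0,-3.5,0,0.6],[0,0,-3.5,0,0.6],[0,0,-3.5,0,0.6],[0,0,-3,0,0.6],[0,0,-2,0,0.6]]]' >/dev/null
python3 -c "from h import *;need(.5045,.2515,.2,-.057)"
```

```text
t16.42 pos [0.5625 0.1776 0.2051] need cm [ 1.32 -6.25 -6.91] turn -0.019 w 0.0522 tilt [-0.107  0.027 -0.994] F [0.3 0.1 0.2] q6 0.16
```

```bash
python3 -m inch '[[[0,-0.6,-0.7,0,0.6],[0,-1,-1.2,0,0.6],[0,-1,-1.2,0,0.6],[0,-1,-1.2,0,0.6],[0,-1,-1.2,0,0.6],[0,-0.5,-0.5,0,0.6],[0,0,0,0,0.6],[0,0,0,0,0.6]]]' >/dev/null
python3 -c "from h import *;need(.5045,.2515,.2,-.057)"
python3 -m inch '[[[-0.5,0,0,0,0.6],[-1.5,0,0,0,0.6],[-1.5,0,0,0,0.6],[-1.5,0,0,0,0.6],[-1.5,0,0,0,0.6],[-0.5,0,0,0,0.6],[0,0,0,0,0.6]]]' >/dev/null
python3 -c "from h import *;need(.5045,.2515,.2,-.057)"
python3 -m inch '[[[0.5,0,0,0,0.6],[1.5,0,0,0,0.6],[1.5,0,0,0,0.6],[1.5,0,0,0,0.6],[1.5,0,0,0,0.6],[0.5,0,0,0,0.6],[0,0,0,0,0.6]]]' >/dev/null
python3 -c "from h import *;need(.5045,.2515,.2,-.057)"
```

```text
t17.08 pos [0.5029 0.2463 0.2063] need cm [ 0.62  0.21 -0.52] turn -0.013 w 0.0519 tilt [-0.125  0.022 -0.992] F [-0.2  0.7 -0.7] q6 0.28
t17.67 pos [0.5148 0.2382 0.2787] need cm [ 7.96 -0.12 -1.17] turn -0.022 w 0.0522 tilt [-0.126  0.019 -0.992] F [-0.6 -0.4 -0.7] q6 0.28
t18.25 pos [0.5043 0.2364 0.2014] need cm [ 0.16 -0.08 -1.51] turn -0.026 w 0.0520 tilt [-0.131  0.018 -0.991] F [-0.7 -0.  -0. ] q6 0.28
```

```bash
cat >>h.py <<'E'
def tilt():
    o=robot.get_obs();q=o["q"];print("t%.2f"%o["time"],o["position"].round(3),"inplane %.4f"%(np.pi-q[1]-q[2]-q[4]),"q4 %.3f"%q[3])
E
T="python3 -c 'from h import *;tilt()'"; eval $T
python3 -m inch '[[[0,3,0,0,0.6],[0,3,0,0,0.6],[0,3,0,0,0.6],[0,0,0,0,0.6],[0,0,0,0,0.6],[0,0,0,0,0.6]]]' >/dev/null; eval $T
python3 -m inch '[[[0,-1,0,0,0.6],[0,-1,0,0,0.6],[0,-1,0,0,0.6],[0,-1,0,0,0.6],[0,-1,0,0,0.6],[0,-1,0,0,0.6],[0,-1,0,0,0.6],[0,-1,0,0,0.6]]]' >/dev/null; eval $T
python3 -m inch '[[[-3,0,0,0,0.6],[-3,0,0,0,0.6],[-3,0,0,0,0.6],[0,0,0,0,0.6],[0,0,0,0,0.6],[0,0,0,0,0.6]]]' >/dev/null; eval $T
python3 -m inch '[[[3,0,0,0,0.6],[3,0,0,0,0.6],[3,0,0,0,0.6],[0,0,0,0,0.6],[0,0,0,0,0.6],[0,0,0,0,0.6]]]' >/dev/null; eval $T
python3 -m inch '[[[0,0,-3,0,0.6],[0,0,-3,0,0.6],[0,0,-3,0,0.6],[0,0,0,0,0.6],[0,0,0,0,0.6],[0,0,0,0,0.6]]]' >/dev/null; eval $T
python3 -m inch '[[[0,0,3,0,0.6],[0,0,3,0,0.6],[0,0,3,0,0.6],[0,0,0,0,0.6],[0,0,0,0,0.6],[0,0,0,0,0.6]]]' >/dev/null; eval $T
python3 -c "from h import *;need(.5045,.2515,.2,-.057)"
```

```text
t18.25 [0.504 0.236 0.201] inplane -0.1247 q4 0.048
t18.75 [0.593 0.228 0.187] inplane -0.1340 q4 0.041
t19.42 [0.497 0.236 0.202] inplane -0.1385 q4 0.049
t19.92 [0.493 0.236 0.297] inplane -0.1502 q4 0.046
t20.42 [0.472 0.237 0.204] inplane -0.1556 q4 0.051
t20.92 [0.483 0.331 0.212] inplane -0.1347 q4 0.073
t21.42 [0.478 0.235 0.215] inplane -0.1362 q4 0.051
t21.42 pos [0.478  0.235  0.2153] need cm [ 1.16  2.71 -1.83] turn -0.016 w 0.0524 tilt [-0.142  0.017 -0.99 ] F [0.1 0.7 0.5] q6 0.27
```

```bash
T="python3 -c 'from h import *;tilt()'"
python3 -m inch '[[[0,0,-3,0,0.6],[0,0,-3,0,0.6],[0,0,-3,0,0.6],[0,0,0,0,0.6],[0,0,0,0,0.6]]]' >/dev/null; eval $T
python3 -m inch '[[[0,0,3,0,0.6],[0,0,3,0,0.6],[0,0,3,0,0.6],[0,0,0,0,0.6],[0,0,0,0,0.6]]]' >/dev/null; eval $T
python3 -m inch '[[[0,0,-4,0,0.6],[0,0,-4,0,0.6],[0,0,0,0,0.6],[0,0,0,0,0.6]]]' >/dev/null; eval $T
python3 -m inch '[[[0,0,1,0,0.6],[0,0,1.5,0,0.6],[0,0,1.5,0,0.6],[0,0,1.5,0,0.6],[0,0,1.5,0,0.6],[0,0,1,0,0.6],[0,0,0,0,0.6]]]' >/dev/null; eval $T
python3 -m inch '[[[1,0,0,0,0.6],[1,0,0,0,0.6],[1,0,0,0,0.6],[0,0,0,0,0.6],[0,0,0,0,0.6]]]' >/dev/null; eval $T
python3 -c "from h import *;need(.5045,.2515,.2,-.057)"
```

```text
t21.83 [0.487 0.329 0.218] inplane -0.1238 q4 0.072
t22.25 [0.479 0.238 0.217] inplane -0.1308 q4 0.053
t22.58 [0.486 0.319 0.218] inplane -0.1226 q4 0.070
t23.17 [0.476 0.228 0.217] inplane -0.1355 q4 0.048
t23.58 [0.472 0.226 0.185] inplane -0.1344 q4 0.051
t23.58 pos [0.4716 0.2257 0.1849] need cm [-1.91  2.83 -2.85] turn -0.024 w 0.0523 tilt [-0.14   0.018 -0.99 ] F [0.2 0.7 0.3] q6 0.26
```

```bash
T="python3 -c 'from h import *;tilt()'"
python3 -m inch '[[[-2,1,0,0,0.6],[-2,2,0,0,0.6],[-1,3,0,0,0.6],[-0.5,3,0,0,0.6],[-0.5,3,0,0,0.6],[-0.5,3,0,0,0.6],[-0.5,3,0,0,0.6],[-0.5,2,0,0,0.6]]]' >/dev/null; eval $T
python3 -m inch '[[[0,2,0,0,0.6],[0,2,0,0,0.6],[0,2,0,0,0.6],[0,2,0,0,0.6],[0,2,0,0,0.6],[0,2,0,0,0.6],[0,1,0,0,0.6]]]' >/dev/null; eval $T
python3 -m inch '[[[-0.3,1.5,0,0,0.6],[-0.3,1.5,0,0,0.6],[-0.3,1.5,0,0,0.6],[-0.3,1.5,0,0,0.6],[0,1.5,0,0,0.6]]]' >/dev/null; eval $T
python3 -c 'from h import *;need(.87,.22,.25,-.057);print(robot.get_obs()["q"])'
```

```text
t24.25 [0.68  0.212 0.232] inplane -0.1453 q4 0.036
t24.83 [0.817 0.204 0.212] inplane -0.1406 q4 0.033
t25.25 [0.884 0.199 0.206] inplane -0.1406 q4 0.034
t25.25 pos [0.8843 0.1992 0.2062] need cm [-4.1  -2.18 -2.01] turn -0.011 w 0.0520 tilt [-0.143  0.02  -0.99 ] F [ 0.7 -0.2 -0.5] q6 0.17
[0.08833486 1.13298069 0.21798554 0.03431912 1.93119155 0.16718223]
```

```bash
T="python3 -c 'from h import *;tilt();print(robot.get_obs()[\"q\"][2])'"
python3 -m inch '[[[0,0.5,0,0,0.6],[0,0.5,0,0,0.6],[0,0.5,0,0,0.6],[0,0.5,0,0,0.6]]]' >/dev/null; eval $T
python3 -m inch '[[[0,0.8,0,0,0.6],[0,0.8,0,0,0.6],[0,0.8,0,0,0.6],[0,0.8,0,0,0.6]]]' >/dev/null; eval $T
```

```text
t25.58 [0.89  0.195 0.196] inplane -0.1323 q4 0.035
0.2197521617597819
t25.92 [0.9   0.189 0.191] inplane -0.1071 q4 0.036
0.21891506068737585
```

```bash
T="python3 -c 'from h import *;tilt();print(robot.get_obs()[\"q\"][2])'"
python3 -m inch '[[[-0.2,0.8,0,0,0.6],[-0.2,0.8,0,0,0.6],[-0.2,0.8,0,0,0.6],[-0.2,0.8,0,0,0.6],[-0.2,0.8,0,0,0.6],[-0.2,0.8,0,0,0.6]]]' >/dev/null; eval $T
python3 -m inch '[[[-0.2,0.8,0,0,0.6],[-0.2,0.8,0,0,0.6],[-0.2,0.8,0,0,0.6],[-0.2,0.8,0,0,0.6],[-0.2,0.8,0,0,0.6],[-0.2,0.8,0,0,0.6]]]' >/dev/null; eval $T
python3 -c 'from h import *;need(.5045,.2515,.2,-.057)'
```

```text
t26.42 [0.912 0.177 0.19 ] inplane -0.0737 q4 0.039
0.21892275334451972
t26.92 [0.924 0.165 0.19 ] inplane -0.0407 q4 0.042
0.21899984792220653
t26.92 pos [0.924  0.1653 0.1902] need cm [  1.15 -42.45  -5.66] turn -0.012 w 0.0520 tilt [-0.043  0.039 -0.998] F [-0.6 -0.4  1. ] q6 0.13
```

```bash
T="python3 -c 'from h import *;tilt();print(robot.get_obs()[\"q\"][2])'"
python3 -m inch '[[[-0.2,0.8,-0.2,0,0.6],[-0.2,0.8,-0.2,0,0.6],[-0.2,0.8,-0.2,0,0.6],[-0.2,0.8,-0.2,0,0.6],[-0.2,0.8,-0.2,0,0.6],[-0.2,0.8,-0.2,0,0.6],[-0.2,0.8,-0.2,0,0.6],[-0.2,0.8,-0.2,0,0.6]]]' >/dev/null; eval $T
python3 -m inch '[[[-0.2,0.8,-0.2,0,0.6],[-0.2,0.8,-0.2,0,0.6],[-0.2,0.8,-0.2,0,0.6],[-0.2,0.8,-0.2,0,0.6],[-0.2,0.8,-0.2,0,0.6],[-0.2,0.8,-0.2,0,0.6]]]' >/dev/null; eval $T
python3 -c 'from h import *;need(.5045,.2515,.2,-.057)'
```

```text
t27.58 [0.937 0.167 0.193] inplane 0.0067 q4 0.048
0.21897457699309136
t28.08 [0.947 0.169 0.198] inplane 0.0426 q4 0.053
0.2189748051066047
t28.08 pos [0.9467 0.1693 0.1979] need cm [ -1.54 -44.67  -5.08] turn -0.016 w 0.0524 tilt [ 0.04   0.054 -0.998] F [ 0.  -0.4  0.3] q6 0.13
```

```bash
T="python3 -c 'from h import *;tilt()'"
python3 -m inch '[[[0,-1,0,0,0.6],[0,-2,-0.3,0,0.6],[0,-2.5,-0.4,0,0.6],[0,-2.5,-0.4,0,0.6],[0,-2.5,-0.4,0,0.6],[0,-2.5,-0.4,0,0.6],[0,-2.5,-0.4,0,0.6],[0,-2.5,-0.4,0,0.6]]]' >/dev/null; eval $T
python3 -m inch '[[[0,-2.5,-0.4,0,0.6],[0,-2.5,-0.4,0,0.6],[0,-2.5,-0.4,0,0.6],[0,-2.5,-0.4,0,0.6],[0,-2.5,-0.4,0,0.6],[0,-2.5,-0.4,0,0.6],[0,-2.5,-0.4,0,0.6],[0,-2,0,0,0.6]]]' >/dev/null; eval $T
python3 -c 'from h import *;need(.5045,.2515,.2,-.057)'
```

```text
t28.75 [0.767 0.206 0.189] inplane 0.0559 q4 0.050
t29.42 [0.566 0.252 0.186] inplane 0.0704 q4 0.050
t29.42 pos [0.5655 0.2522 0.1858] need cm [-1.79 -5.99  0.45] turn -0.023 w 0.0521 tilt [ 0.06   0.056 -0.997] F [-0.  -0.1 -0.3] q6 0.27
```

```bash

python3 -m inch '[[[0,-1,0.1,0,0.6],[0,-1.5,0.1,0,0.6],[0,-1.5,0.1,0,0.6],[0,-1,0,-0.02,0.6],[1,0,0,0,0.6],[1,0,0,0,0.6],[0,0,0,0,0.6],[0,0,0,0,0.6]]]' >/dev/null
python3 -c 'from h import *;need(.5045,.2515,.078,-.057)'
```

```text
t30.08 pos [0.5123 0.2563 0.1642] need cm [ 8.51 -1.29  1.05] turn 0.002 w 0.0522 tilt [ 0.065  0.058 -0.996] F [ 0.2 -0.3  0.8] q6 0.27
```

```bash

python3 -m inch '[[[0.7,-0.3,0.2,0,0.6],[1.4,-0.3,0.2,0,0.6],[1.4,-0.3,0.2,0,0.6],[1.4,-0.2,0.2,0,0.6],[0.8,0,0,0,0.5],[0,0,0,0,0.5],[0,0,0,0,0.4]]]' >/dev/null
python3 -c 'from h import *;need(.5045,.2515,.078,-.057)'
```

```text
t30.67 pos [0.5101 0.2513 0.1014] need cm [ 2.29 -0.71  0.16] turn -0.001 w 0.0428 tilt [ 0.07   0.058 -0.996] F [ 0.7 -0.4  0.7] q6 0.25
```

```bash

python3 -m inch '[[[0.4,-0.3,0.1,0,0.4],[0.8,-0.3,0,0,0.4],[0.6,-0.1,0,0,0.4],[0.4,0,0,0,0.4],[0,0,0,0,0.4],[0,0,0,0,0.4]]]' >/dev/null
python3 -c 'from h import *;need(.5045,.2515,.078,-.057)'
```

```text
t31.17 pos [0.5062 0.2526 0.0785] need cm [ 0.03 -0.16  0.13] turn -0.001 w 0.0349 tilt [ 0.075  0.06  -0.995] F [-0.8 -0.1  0.5] q6 0.25
```

```bash
python3 -m inch '[[[0,0,0,0,0.2],[0,0,0,0,0.1],[0,0,0,0,0],[0,0,0,0,0],[0,0,0,0,0]]]' 30
python3 -m inch '[[[-1,0,0,0,0],[-2,0,0,0,0],[-2.5,0,0,0,0],[-3,0,0,0,0],[-3,0,0,0,0],[-2,0,0,0,0],[0,0,0,0,0]]]'
python3 -c "from h import *;tilt();need(.5587,-.279,.2,.193)"
```

```text
time: 31.58
position: [0.506, 0.2529, 0.0795]
tool_rot: [0.547, 0.483, -0.479, 0.488]
ft_force: [-2.8, -0.0, 7.4]
grip_width: 0.011
time: 32.17
position: [0.4944, 0.2438, 0.2208]
tool_rot: [0.546, 0.483, -0.481, 0.488]
ft_force: [0.6, 0.7, -1.1]
grip_width: 0.0114
t32.17 [0.494 0.244 0.221] inplane 0.0826 q4 0.049
t32.17 pos [0.4944 0.2438 0.2208] need cm [-0.51  9.28 51.89] turn -0.251 w 0.0114 tilt [ 0.071  0.058 -0.996] F [ 0.6  0.7 -1.1] q6 0.26
```

```bash
python3 -m inch '[[[0,0.2,1,0,0],[-0.1,0.6,2,0,0],[-0.1,0.6,3,0,0],[-0.1,0.6,3.3,-0.03,0],[-0.1,0.5,3.3,-0.03,0],[-0.1,0.5,3.3,-0.03,0],[-0.1,0.5,3.3,-0.04,0],[-0.1,0.5,3.3,-0.04,0]]]' >/dev/null
python3 -m inch '[[[-0.1,0,3.3,-0.04,0],[-0.1,0,3.3,-0.03,0],[-0.1,0,3.3,0,0],[-0.1,0,3.3,0,0],[-0.1,0,3.3,0,0],[0,0,3,0,0],[0,0,2,0,0],[0,0,1,0,0]]]' >/dev/null
python3 -c "from h import *;tilt();place(.5587,-.279,.193,.061)"
```

```text
t33.50 [ 0.563 -0.229  0.189] inplane -0.0047 q4 0.090
teeth [ 0.5652 -0.225   0.1282]
t33.50 pos [ 0.5626 -0.229   0.189 ] need cm [10.61 -2.3   5.76] turn 0.006 w 0.0112 tilt [ 0.042  0.066 -0.997] F [-0.2  0.1 -0.6] q6 -0.85
```

```bash
python3 -m inch '[[[0,-0.3,0.8,0,0],[0.2,-0.5,1.3,0,0],[0.8,-0.5,1.3,0,0],[1.2,-0.4,1,0,0],[1.2,-0.2,0.6,0,0],[1.2,0,0,0,0],[0,0,0,0,0],[0,0,0,0,0]]]' >/dev/null
python3 -c "from h import *;tilt();place(.5587,-.279,.193,.061)"
```

```text
t34.17 [ 0.55  -0.281  0.128] inplane -0.0239 q4 0.093
teeth [ 0.552  -0.2768  0.0673]
t34.17 pos [ 0.55   -0.2813  0.1281] need cm [4.92 0.39 0.67] turn 0.005 w 0.0111 tilt [ 0.032  0.073 -0.997] F [ 0.4  0.2 -1.9] q6 -0.94
```

```bash
python3 -m inch '[[[0.5,0.2,0.2,0,0],[1,0.1,0.2,0,0],[1,0.1,0.1,0,0],[0.8,0,0,0,0],[0.5,0,0,0,0],[0,0,0,0,0],[0,0,0,0,0]]]' >/dev/null
python3 -c "from h import *;tilt();place(.5587,-.279,.193,.061)"
```

```text
t34.75 [ 0.558 -0.281  0.086] inplane -0.0241 q4 0.099
teeth [ 0.5595 -0.2761  0.0253]
t34.75 pos [ 0.5575 -0.2806  0.0861] need cm [ 0.71 -0.17  0.32] turn 0.009 w 0.0113 tilt [ 0.032  0.074 -0.997] F [ 1.  -0.  -0.3] q6 -0.95
```

```bash
python3 -m inch '[[[0.2,-0.1,0.2,0,0],[0.3,-0.1,0.1,0,0],[0.3,0,0,0,0],[0.2,0,0,0,0]]]' 
python3 -c "from h import *;tilt();place(.5587,-.279,.193,.061)"
```

```text
time: 35.08
position: [0.5579, -0.2841, 0.079]
tool_rot: [0.474, 0.554, -0.418, 0.541]
ft_force: [-3.0, 2.6, 17.0]
grip_width: 0.0112
t35.08 [ 0.558 -0.284  0.079] inplane -0.0207 q4 0.102
teeth [ 0.5601 -0.2797  0.0182]
t35.08 pos [ 0.5579 -0.2841  0.079 ] need cm [ 0.02 -0.13 -0.1 ] turn 0.009 w 0.0112 tilt [ 0.036  0.072 -0.997] F [-3.   2.6 17. ] q6 -0.95
```

```bash
python3 -m inch '[[[0,0,0,0,0.1],[0,0,0,0,0.2],[0,0,0,0,0.4],[0,0,0,0,0.5],[0,0,0,0,0.6]]]' >/dev/null
python3 -m inch '[[[-0.8,0,0,0,0.6],[-1.5,0,0,0,0.6],[-2,0,0,0,0.6],[-2,0,0,0,0.6],[-2,0,0,0,0.6],[-2,0,0,0,0.6],[-1,0,0,0,0.6],[0,0,0,0,0.6]]]' >/dev/null
python3 - <<'E'
from h import *
tilt();need(.497,.1808,.2,-.057)
a=camera("scene")[240:400,60:300,::-1]
cv2.imwrite("pics/e.png",cv2.resize(a,(600,400),interpolation=2))
E
```

```text
t36.17 [ 0.553 -0.293  0.199] inplane -0.0213 q4 0.087
t36.17 pos [ 0.5531 -0.2932  0.1989] need cm [  3.12   3.95 -47.47] turn 0.258 w 0.0527 tilt [ 0.035  0.072 -0.997] F [ 0.6 -0.2 -0.6] q6 -0.94
```

View pics/e.png

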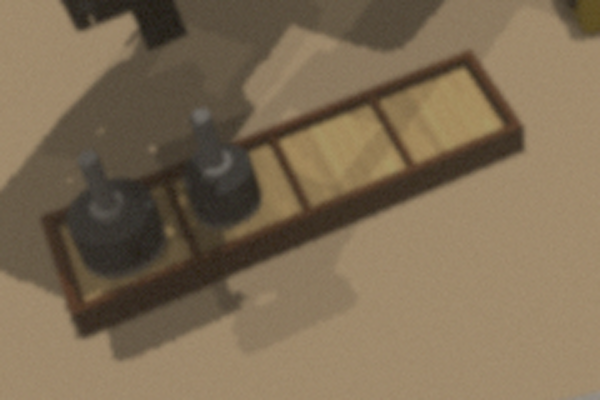

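Both saws stand in their bays, with shank tops at about (90,158) and (201,115). Next is saw 25.

```bash
T="python3 -c 'from h import *;tilt()'"
python3 -m inch '[[[0,0,0,0.08,0.6],[0,0,-0.5,0.08,0.6],[0,0,-1,0.08,0.6],[0,0,-2,0,0.6],[0.1,0,-2.5,0,0.6],[0.1,0,-2.5,0,0.6],[0.1,0,-2.5,0,0.6],[0.1,0,-2.5,0,0.6]]]' >/dev/null; eval $T
python3 -m inch '[[[0.1,0,-2.5,0,0.6],[0.1,0,-2.5,0,0.6],[0.1,0,-2.5,0,0.6],[0.1,0,-2.5,0,0.6],[0.1,0,-2.5,0,0.6],[0.1,0,-2.5,0,0.6],[0.1,0,-2.5,0,0.6],[0.1,0,-2.5,0,0.6]]]' >/dev/null; eval $T
python3 -m inch '[[[0.1,0,-2.5,0,0.6],[0.1,0,-2.5,0,0.6],[0.1,0,-2.5,0,0.6],[0.1,0,-2,0,0.6],[0.1,0,-1,0,0.6],[0,0,0,0,0.6]]]' >/dev/null; eval $T
python3 -c 'from h import *;need(.497,.1808,.15,-.057)'
```

```text
t36.88 [ 0.554 -0.157  0.194] inplane -0.0211 q4 0.093
t37.55 [0.557 0.056 0.19 ] inplane -0.0155 q4 0.101
t38.05 [0.557 0.171 0.186] inplane -0.0149 q4 0.104
t38.05 pos [0.5573 0.1708 0.1859] need cm [ 3.77 -6.   -0.33] turn 0.001 w 0.0523 tilt [-0.018  0.088 -0.996] F [0.2 0.3 0.4] q6 0.06
```

```bash
python3 -m inch '[[[0,-0.7,0,0,0.6],[0.3,-1.2,0,0,0.6],[0.6,-1.2,0,0,0.6],[0.6,-1.2,0,0,0.6],[0.6,-0.8,0,0,0.6],[0.5,0,0,0,0.6],[0,0,0,0,0.6],[0,0,0,0,0.6]]]' >/dev/null
python3 -c 'from h import *;tilt();need(.497,.1808,.078,-.057)'
```

```text
t38.72 [0.499 0.168 0.156] inplane -0.0240 q4 0.109
t38.72 pos [0.4993 0.1679 0.1565] need cm [ 7.93 -0.06 -0.62] turn -0.005 w 0.0525 tilt [-0.026  0.084 -0.996] F [-0.3 -0.7  0.5] q6 0.06
```

```bash
python3 -m inch '[[[0.7,0,-0.2,0,0.6],[1.3,0,-0.2,0,0.6],[1.3,0,-0.1,0,0.6],[1.3,0,0,0,0.6],[0.7,0,0,0,0.5],[0,0,0,0,0.4],[0,0,0,0,0.4]]]' >/dev/null
python3 -c 'from h import *;tilt();need(.497,.1808,.078,-.057)'
```

```text
t39.30 [0.505 0.176 0.102] inplane -0.0138 q4 0.122
t39.30 pos [0.5051 0.1761 0.1021] need cm [ 2.45 -0.78 -0.22] turn -0.009 w 0.0398 tilt [-0.017  0.084 -0.996] F [-0.3 -0.  -0.2] q6 0.06
```

```bash
python3 -m inch '[[[0.4,-0.4,-0.1,0,0.4],[0.8,-0.3,-0.1,0,0.4],[0.6,-0.1,0,0,0.4],[0.4,0,0,0,0.4],[0,0,0,0,0.4],[0,0,0,0,0.4]]]' >/dev/null
python3 -c 'from h import *;tilt();need(.497,.1808,.078,-.057)'
```

```text
t39.80 [0.498 0.181 0.08 ] inplane -0.0095 q4 0.131
t39.80 pos [0.4975 0.181  0.08  ] need cm [ 0.2  -0.05  0.04] turn -0.009 w 0.0349 tilt [-0.013  0.084 -0.996] F [0.1 0.4 0.4] q6 0.06
```

```bash
python3 -m inch '[[[0,0,0,0,0.2],[0,0,0,0,0.1],[0,0,0,0,0],[0,0,0,0,0],[0,0,0,0,0]]]' 30
python3 -m inch '[[[-1,0,0,0,0],[-2,0,0,0,0],[-2.5,0,0,0,0],[-2.5,0,0,0,0],[-2.5,0,0,0,0],[-1.5,0,0,0,0],[0,0,0,0,0]]]'
python3 -c "from h import *;tilt();need(.545,-.208,.2,.193)"
```

```text
time: 40.22
position: [0.4983, 0.181, 0.0806]
tool_rot: [0.534, 0.507, -0.498, 0.458]
ft_force: [0.3, -0.3, -0.5]
grip_width: 0.0111
time: 40.8
position: [0.4985, 0.1698, 0.2076]
tool_rot: [0.532, 0.507, -0.5, 0.457]
ft_force: [0.9, -0.5, -0.7]
grip_width: 0.0108
t40.80 [0.498 0.17  0.208] inplane -0.0111 q4 0.099
t40.80 pos [0.4985 0.1698 0.2076] need cm [-2.45  7.16 37.31] turn -0.259 w 0.0108 tilt [-0.014  0.083 -0.996] F [ 0.9 -0.5 -0.7] q6 0.08
```

```bash
python3 -m inch '[[[0,0,0,-0.06,0],[0,0,0.5,-0.06,0],[0,0,1,-0.07,0],[-0.2,-0.1,2,-0.06,0],[-0.2,-0.2,2.5,0,0],[-0.2,-0.2,2.5,0,0],[-0.2,-0.2,2.5,0,0],[-0.2,-0.2,2.5,0,0]]]' >/dev/null
python3 -m inch '[[[-0.2,-0.2,2.5,0,0],[-0.2,-0.2,2.5,0,0],[-0.2,-0.2,2.5,0,0],[-0.2,-0.2,2.5,0,0],[-0.2,-0.2,2.5,0,0],[-0.2,-0.2,2.5,0,0],[-0.2,-0.2,2,0,0],[0,0,1,0,0]]]' >/dev/null
python3 -c "from h import *;tilt();place(.545,-.208,.193,.062)"
```

```text
t42.13 [ 0.527 -0.155  0.198] inplane -0.0675 q4 0.072
teeth [ 0.5257 -0.1492  0.1362]
t42.13 pos [ 0.5273 -0.1547  0.198 ] need cm [11.2  0.8  7.2] turn 0.009 w 0.0108 tilt [-0.026  0.088 -0.996] F [ 0.2  0.4 -0.1] q6 -0.76
```

```bash
python3 -m inch '[[[0,0.1,1,0,0],[0,0.1,1.5,0,0],[0.5,0.1,1.5,0,0],[1,0.1,1.2,0,0],[1.4,0,0.5,0,0],[1.4,0,0,0,0],[0.7,0,0,0,0],[0,0,0,0,0]]]' >/dev/null
python3 -c "from h import *;tilt();place(.545,-.208,.193,.062)"
```

```text
t42.80 [ 0.543 -0.21   0.135] inplane -0.0744 q4 0.070
teeth [ 0.5411 -0.2048  0.0735]
t42.80 pos [ 0.5428 -0.2103  0.1352] need cm [5.48 0.37 0.91] turn 0.008 w 0.0111 tilt [-0.028  0.09  -0.996] F [ 0.1  0.3 -0.4] q6 -0.83
```

```bash
python3 -m inch '[[[0.5,0.2,0.1,0,0],[1,0.2,0.1,0,0],[1.2,0.1,0.1,0,0],[0.8,0,0,0,0],[0.5,0,0,0,0],[0,0,0,0,0],[0,0,0,0,0]]]' >/dev/null
python3 -c "from h import *;tilt();need(.546,-.208,.08,.193)"
```

```text
t43.38 [ 0.548 -0.207  0.09 ] inplane -0.0751 q4 0.075
t43.38 pos [ 0.5482 -0.2072  0.0904] need cm [ 1.04 -0.22  0.13] turn 0.011 w 0.0110 tilt [-0.028  0.091 -0.995] F [ 0.2  0.3 -0.3] q6 -0.83
```

```bash
python3 -m inch '[[[0.3,-0.1,0.1,0,0],[0.4,-0.1,0,0,0],[0.3,0,0,0,0],[0.2,0,0,0,0],[0.2,0,0,0,0]]]' 
python3 -c "from h import *;tilt();need(.546,-.208,.08,.193)"
```

```text
time: 43.8
position: [0.5472, -0.2082, 0.0804]
tool_rot: [0.465, 0.574, -0.427, 0.521]
ft_force: [-3.5, 0.6, 16.6]
grip_width: 0.011
t43.80 [ 0.547 -0.208  0.08 ] inplane -0.0711 q4 0.077
t43.80 pos [ 0.5472 -0.2082  0.0804] need cm [ 0.04 -0.12 -0.04] turn 0.011 w 0.0110 tilt [-0.024  0.089 -0.996] F [-3.5  0.6 16.6] q6 -0.84
```

Contact at the expected height. Release and go for the last, saw 34.

```bash
python3 -m inch '[[[0,0,0,0,0.1],[0,0,0,0,0.2],[0,0,0,0,0.4],[0,0,0,0,0.5],[0,0,0,0,0.6]]]' >/dev/null
python3 -m inch '[[[-0.8,0,0,0,0.6],[-1.5,0,0,0,0.6],[-2,0,0,0,0.6],[-2,0,0,0,0.6],[-2,0,0,0,0.6],[-2,0,0,0,0.6],[-1,0,0,0,0.6],[0,0,0,0,0.6]]]' >/dev/null
python3 -m inch '[[[0,0,0,0.08,0.6],[0,0,-0.5,0.08,0.6],[0,0,-1,0.09,0.6],[0,0,-2,0,0.6],[0.2,0,-2.5,0,0.6],[0.2,0,-2.5,0,0.6],[0.2,0,-2.5,0,0.6],[0.2,0,-2.5,0,0.6]]]' >/dev/null
python3 - <<'E'
from h import *
tilt();need(.4893,.109,.19,-.057)
a=camera("scene")[150:400,60:460,::-1]
cv2.imwrite("pics/f.png",cv2.resize(a,(800,500),interpolation=2))
E
```

```text
t45.55 [ 0.555 -0.085  0.201] inplane -0.0589 q4 0.080
t45.55 pos [ 0.5549 -0.085   0.2014] need cm [  3.    -7.83 -18.72] turn -0.011 w 0.0522 tilt [-0.026  0.087 -0.996] F [ 0.6 -0.2  0.3] q6 -0.36
```

View pics/f.png

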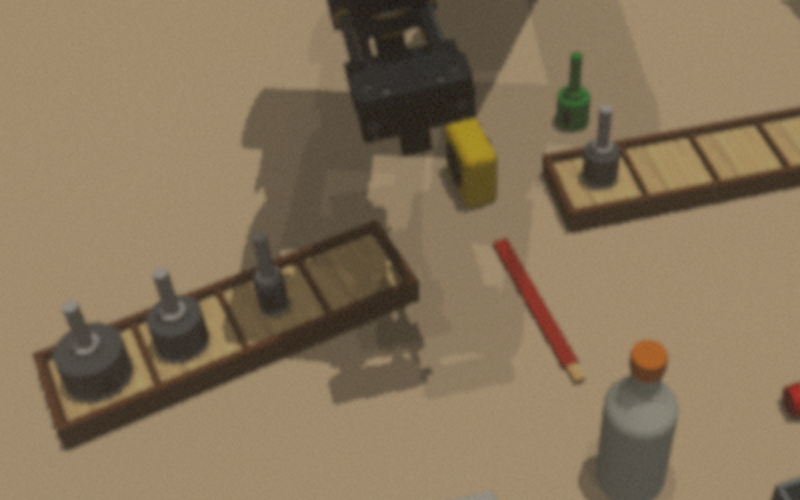

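Three saws stand upright in their bays, with shank tops at (70,310), (163,277) and (262,240). Saw 34 and the green decoy are untouched.

```bash
python3 -m inch '[[[0.1,-0.4,-1,0,0.6],[0.2,-1,-2.2,0,0.6],[0.2,-1,-2.2,0,0.6],[0.2,-1,-2.2,0,0.6],[0.2,-1,-2.2,0,0.6],[0.2,-1,-2.2,0,0.6],[0.2,-1,-2.2,0,0.6],[0.2,-0.5,-1.5,0,0.6]]]' >/dev/null
python3 -m inch '[[[0,0,0,0,0.6],[0,0,0,0,0.6]]]' >/dev/null
python3 -c 'from h import *;tilt();need(.4893,.109,.079,-.057)'
```

```text
t46.43 [0.487 0.091 0.199] inplane -0.0498 q4 0.107
t46.43 pos [0.4867 0.0915 0.1987] need cm [12.06  0.68 -0.67] turn -0.009 w 0.0522 tilt [-0.038  0.094 -0.995] F [ 0.8  0.1 -0.1] q6 -0.09
```

```bash
python3 -m inch '[[[0.8,0.1,-0.2,0,0.6],[1.6,0.2,-0.2,0,0.6],[1.6,0.2,-0.1,0,0.6],[1.6,0.1,0,0,0.6],[1.6,0,0,0,0.5],[0.8,0,0,0,0.4],[0,0,0,0,0.4],[0,0,0,0,0.4]]]' >/dev/null
python3 -c 'from h import *;tilt();need(.4893,.109,.079,-.057)'
```

```text
t47.10 [0.495 0.097 0.113] inplane -0.0443 q4 0.125
t47.10 pos [0.495  0.0975 0.1132] need cm [ 3.53 -0.52 -0.8 ] turn -0.018 w 0.0375 tilt [-0.033  0.092 -0.995] F [-0.5  0.2  0.5] q6 -0.09
```

```bash
python3 -m inch '[[[0,-0.3,-0.4,0,0.4],[0.6,-0.2,-0.4,0,0.4],[0.9,0,0,0,0.4],[0.9,0,0,0,0.4],[0.5,0,0,0,0.4],[0,0,0,0,0.4],[0,0,0,0,0.4]]]' >/dev/null
python3 -c 'from h import *;tilt();need(.4893,.109,.079,-.057)'
```

```text
t47.68 [0.491 0.109 0.085] inplane -0.0373 q4 0.137
t47.68 pos [0.4914 0.1088 0.0847] need cm [ 0.57 -0.2   0.05] turn -0.019 w 0.0346 tilt [-0.027  0.091 -0.995] F [-0.1 -0.5 -0.7] q6 -0.09
```

```bash
python3 -m inch '[[[0.3,-0.1,0,0,0.4],[0.3,-0.1,0,0,0.4],[0,0,0,0,0.3],[0,0,0,0,0.2],[0,0,0,0,0],[0,0,0,0,0],[0,0,0,0,0],[0,0,0,0,0]]]' 30
python3 -c 'from h import *;need(.4893,.109,.079,-.057)'
python3 -m inch '[[[-1,0,0,0,0],[-2,0,0,0,0],[-2.5,0,0,0,0],[-2.5,0,0,0,0],[-2.5,0,0,0,0],[-1.5,0,0,0,0],[0,0,0,0,0]]]'
python3 -c "from h import *;tilt();need(.531,-.1375,.2,.193)"
```

```text
time: 48.35
position: [0.4903, 0.1094, 0.0789]
tool_rot: [0.534, 0.509, -0.503, 0.45]
ft_force: [0.6, 1.0, -1.9]
grip_width: 0.0109
t48.35 pos [0.4903 0.1094 0.0789] need cm [-0.02 -0.1   0.05] turn -0.019 w 0.0109 tilt [-0.024  0.091 -0.996] F [ 0.6  1.  -1.9] q6 -0.09
time: 48.93
position: [0.4912, 0.0976, 0.2054]
tool_rot: [0.532, 0.51, -0.505, 0.449]
ft_force: [0.1, 1.0, -0.4]
grip_width: 0.0111
t48.93 [0.491 0.098 0.205] inplane -0.0400 q4 0.104
t48.93 pos [0.4912 0.0976 0.2054] need cm [-1.71  5.78 23.08] turn -0.269 w 0.0111 tilt [-0.03   0.09  -0.995] F [ 0.1  1.  -0.4] q6 -0.06
```

```bash
python3 -m inch '[[[0,0,0,-0.06,0],[0,0,0.5,-0.07,0],[0,0,1,-0.07,0],[-0.2,-0.1,2,-0.07,0],[-0.2,-0.1,2.5,0,0],[-0.2,0,2.5,0,0],[-0.2,0,2.5,0,0],[-0.2,0,2.5,0,0]]]' >/dev/null
python3 -m inch '[[[-0.2,0,2.5,0,0],[-0.2,0,2,0,0],[0,0,1.5,0,0],[0,0,1,0,0],[0,0,0,0,0]]]' >/dev/null
python3 -c "from h import *;tilt();need(.532,-.137,.079,.193)"
```

```text
t50.02 [ 0.521 -0.11   0.194] inplane -0.0804 q4 0.075
t50.02 pos [ 0.5209 -0.1104  0.1943] need cm [11.17  0.78  3.98] turn 0.017 w 0.0109 tilt [-0.042  0.094 -0.995] F [ 0.8 -0.4 -1. ] q6 -0.70
```

```bash
python3 -m inch '[[[0,0.1,0.8,0,0],[0.8,0.2,1.2,0,0],[1.4,0.2,1,0,0],[1.4,0.1,0.4,0,0],[1.4,0,0,0,0],[0.7,0,0,0,0],[0,0,0,0,0],[0,0,0,0,0]]]' >/dev/null
python3 -c "from h import *;tilt();need(.532,-.137,.079,.193)"
```

```text
t50.68 [ 0.531 -0.136  0.128] inplane -0.0867 q4 0.078
t50.68 pos [ 0.5313 -0.1357  0.128 ] need cm [4.86 0.15 0.64] turn 0.022 w 0.0111 tilt [-0.045  0.096 -0.994] F [ 0.9  0.4 -1.4] q6 -0.75
```

```bash
python3 -m inch '[[[0.5,0.1,0.3,0,0],[1,0.1,0.2,0,0],[1,0,0.1,0,0],[0.8,0,0,0,0],[0.5,0,0,0,0],[0,0,0,0,0],[0,0,0,0,0]]]' >/dev/null
python3 -c "from h import *;tilt();need(.532,-.137,.079,.193)"
```

```text
t51.27 [ 0.534 -0.137  0.087] inplane -0.0838 q4 0.083
t51.27 pos [ 0.5343 -0.1375  0.087 ] need cm [ 0.81 -0.2  -0.01] turn 0.024 w 0.0113 tilt [-0.042  0.095 -0.995] F [ 1.1  1.1 -1.1] q6 -0.76
```

```bash
python3 -m inch '[[[0.3,-0.1,0,0,0],[0.4,-0.1,0,0,0],[0.3,0,0,0,0],[0.2,0,0,0,0]]]' 
python3 -c "from h import *;tilt();need(.532,-.137,.079,.193)"
```

```text
time: 51.6
position: [0.5325, -0.137, 0.0783]
tool_rot: [0.46, 0.582, -0.425, 0.518]
ft_force: [-4.8, 0.4, 22.8]
grip_width: 0.011
t51.60 [ 0.533 -0.137  0.078] inplane -0.0819 q4 0.086
t51.60 pos [ 0.5325 -0.137   0.0783] need cm [-0.07 -0.05 -0.02] turn 0.024 w 0.0110 tilt [-0.04   0.094 -0.995] F [-4.8  0.4 22.8] q6 -0.77
```

Contact. Release, rise, move aside and check.

```bash
python3 -m inch '[[[0,0,0,0,0.1],[0,0,0,0,0.2],[0,0,0,0,0.4],[0,0,0,0,0.5],[0,0,0,0,0.6]]]' >/dev/null
python3 -m inch '[[[-0.8,0,0,0,0.6],[-1.5,0,0,0,0.6],[-2.5,0,0,0,0.6],[-2.5,0,0,0,0.6],[-2.5,0,0,0,0.6],[-2.5,0,0,0,0.6],[-2,0,0,0,0.6],[-1,0,0,0,0.6]]]' >/dev/null
python3 -m inch '[[[0,0,-1,0,0.6],[0,0,-3,0,0.6],[0,0,-3,0,0.6],[0,0,-3,0,0.6],[0,0,-3,0,0.6],[0,0,-3,0,0.6],[0,0,-3,0,0.6],[0,0,-3,0,0.6]]]' >/dev/null
python3 -m inch '[[[0,0,-3,0,0.6],[0,0,-2,0,0.6],[0,0,0,0,0.6],[0,0,0,0,0.6]]]'
python3 - <<'E'
from h import *
a=camera("scene")[:,:,::-1];b=camera("top")[:,:,::-1]
cv2.imwrite("pics/g.png",np.vstack([cv2.resize(a[225:385,70:290],(640,300*640//640),interpolation=2),cv2.resize(b[160:255,335:515],(640,300),interpolation=2)]))
E
```

```text
time: 53.68
position: [0.4691, 0.1271, 0.264]
tool_rot: [0.459, 0.586, -0.428, 0.513]
ft_force: [-0.3, -0.7, -0.6]
grip_width: 0.0522
```

View pics/g.png

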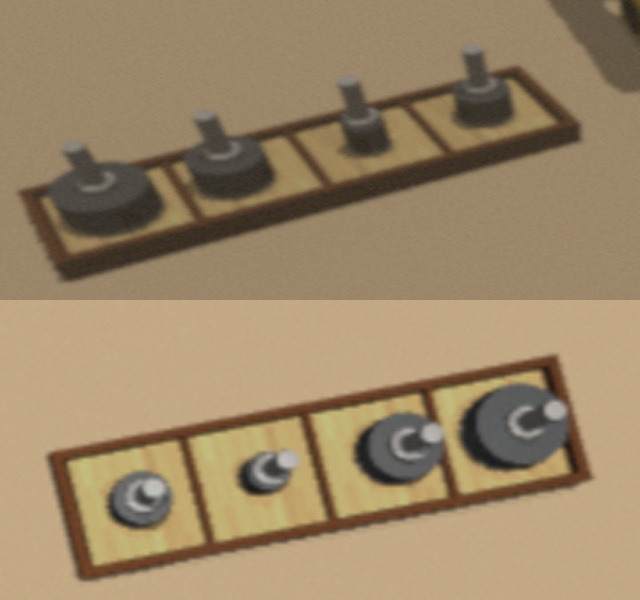

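The shank tops are at (154,490), (287,460), (432,433) and (555,410) in the top crop, and (473,50), (348,82), (205,117) and (74,148) in the scene crop.

```bash
python3 - <<'E'
from h import *
A=[(154,190),(287,160),(432,133),(555,110)];B=[(473,50),(348,82),(205,117),(74,148)]
yaw=np.radians(11.08);c=np.array([.5518,-.2434]);M=np.array([[np.cos(yaw),np.sin(yaw)],[-np.sin(yaw),np.cos(yaw)]])
for a,b in zip(A,B):
    p=cast("top",(335+a[0]/3.5556,160+a[1]/3.158),.103)[:2];s=cast("scene",(70+b[0]/2.909,225+b[1]/1.875),.103)[:2]
    print((M@(p-c)*1000).round(1),(M@(s-c)*1000).round(1))
E
```

```text
[ -1.5 108.8] [  3.  108.1]
[ 0.9 36.1] [ 4.4 34.7]
[  0.1 -42.6] [  4.3 -43. ]
[  -0.4 -109.6] [   3.1 -109.5]
```

```bash
python3 -c "from rig import robot;print(robot.hand_in())"
```

```text
the job is handed in; nothing more can be done
None
```

All four saws are now in the formerly empty rack in reverse order: left to right 34, 25, 43, 52. I handed the job in at about 54 s of the 109 s allowed, with the gripper open and clear of everything; `hand_in()` reports no verdict.

- **Position:** I checked by triangulating the shank tops in both cameras. Saws 34, 25 and 52 are within about 2 mm of their bay centres along the rack. Saw 43 is the worst, about 7 mm off against the 12 mm limit.
- **Across the rack:** the cameras disagree by 3–5 mm. The top view gives offsets within 1.5 mm and the scene view gives 3–4 mm, both inside tolerance.
- **Upright and seated:** all four look upright and seated in the last pictures. I did not measure tilt numerically. I let each saw go only after feeling contact with the bay floor.
- **Tool tilt:** fast moves tilted the tool, to about 0.16 rad at worst. I corrected this once, after the first saw, by pushing the arm to its outer reach, where joint 3 read about 0.219 against its 0.22 limit. That may count as passing the joint range. The saws were set down with the tool tilted by up to about 0.1 rad.

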